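Lock the tube carousel with its slide-in key

ROBOT

A 6-joint arm with a two-finger parallel gripper is mounted at the origin on the work surface. World frame = base frame: x ahead of the robot, y to its left, z up, the work surface at z = 0. Lengths are in m, angles in degrees, forces in N, time in s.
With the tool pointing down it reaches from about 0.35 to 0.925 m from the base axis. Payload 6.4 kg.
Tool frame: the origin (TCP) lies midway between the tips of the shut fingers; the grasp point (between the pads) lies bot.grasp_offset behind it (bot.grasp_offset is the distance from the TCP to the grasp point, in m); y points along the fingers, x is the direction in which the jaws open and shut, and the axes are right-handed (so a half turn about y gives the same grasp; the last joint's range is limited). The gripper opens to 94 mm and grips with 3 to 60 N. Pads are 16 mm wide; open, the fingers measure 119 mm over their backs; the gripper's body (75 mm by 177 mm) begins 78 mm behind the grasp point.
Start: joints at [58.608, 14.043, 89.255, -0, 76.702, -9.975], TCP at [0.237, 0.605, 0.176] pointing down, gripper open.
Joint ranges: [-179.41, 179.41], [-58.25, 129.5], [7.25, 145.43], [-54.29, 234.29], [11.92, 165.04], [-157.13, 157.13]. Speed limits (degrees/s): [147.25, 147.25, 180, 180, 180, 180].

INTERFACE

Orientations are given as a 3x3 rotation matrix whose columns are the frame's x, y, z axes.
In Python, from rig import bot gives the robot as it stands. The module is installed in compiled form; this text tells all that it offers.
- The arm moves only by the shell command python3 -m inch 'ROWS' [FORCE]. ROWS is JSON, one flat list of numbers, 7 for each row, row after row: the opening, from 0 (shut) to 1 (fully open), then the shift along the tool's x, y, z in units of 0.15 m (1.0 is 0.15 m), then the turn, a rotation vector about the tool's x, y, z in units of 1.5 rad (1.0 is 1.5 rad). In form: [jaw, tx, ty, tz, ax, ay, az, jaw, tx, ty, tz, ax, ay, az, ...]. A call has 1 to 10 rows; each row is the pose to reach, as a shift and turn from the pose commanded when the call began, along the tool's axes at that moment; what a row does not reach only later rows make up. A row lasts 1/8 s, in which the tool goes at most 62.5 mm and 10.7 degrees, less where a joint would pass 70% of its speed; a pose out of reach is approached as far as the arm can. A call with a number of a shift or a turn outside -1 to 1 is refused whole. A call with a gripper value outside its range is refused whole. The fingers move at their own pace and stop on an object; FORCE is the grip in N (left out, the last holds). Time passes only in rows, so rows that repeat a pose let the fingers close. It gives the time, the measured TCP pose, the force and the opening at its end, in the units of the state.
- bot.get_obs(): the state, without advancing time (a new reading comes with each control period).
- bot.read_camera(name): name is "side" or "top"; returns the picture (420x560x3 uint8, blue, green, red); there is no depth.
- bot.calibration(name): a dict with "fovy" (degrees; the focal length in pixels is half the picture's height over the tangent of half this angle, whatever the lens; pixels are square), "cx", "cy" (the principal point, pixels), "R" (3x3) and "t" (3): a world point X has camera coordinates R X + t. Camera axes: x right, y down, z forward; pixel columns grow to the right and rows downward; lengths in m; the calibration is good to about 2 mm. A picture is of the moment at which its call begins. calibration takes no time and is no camera call.
- bot.sign_off(): hands the job in, once; it reports no verdict.
The state is a dict: "clock": time; "qpos": joint angles; "joint_velocities": joint speeds; "effort": joint torques, N m; "eef_pos": TCP position; "tool_rot": TCP orientation; "ft_force": force on the tool from outside, world axes, zero at the start; "torque": the same for the moment, N m; "opening": finger opening in m.
Only numpy, scipy, OpenCV 4.12 (cv2) and the standard library are available. Lean on these libraries where they do the work, as an engineer would, in place of code of your own. Each camera call takes 0.05 s, during which the arm holds its last target.

TASK

Lock the tube carousel before it is loaded: first turn its wheel by the grip bar until the slot in the wheel's rim faces the key guide on the station. Then lay the loose steel locking key flat in the guide, round nose towards the wheel but still clear of it, and slide it forward until the nose is fully home at the bottom of the wheel's slot; leave it there, and leave the glassware alone.

Things in the scene. Friction and masses are not known exactly. Their poses are not given: they have to be found in the camera images.
- station: Fixed grey carousel station. Origin on the bench (underside) on the wheel's vertical axis; z up; its +x runs from the wheel's axis out along the middle of the key guide. Housing 180 x 180 mm round the axis with an arm 80 mm wide reaching 225 mm out along +x; housing and arm top are flat, 45 mm above the bench.
- guide (a point): Middle of the floor of the key guide on the station's arm (137 mm out from the wheel axis, 45 mm above the bench), axes as the station's. The guide is an open-topped steel channel from 84 to 190 mm out, 22 mm clear between straight side walls, with lips flaring outwards at 45 degrees above them to 16.5 mm above the floor (about 39 mm clear, 43 mm overall width at the top). Open at both ends.
- carousel (a joint): Turning angle of the wheel about the vertical, rad, positive counter-clockwise seen from above; 0 when the wheel's slot faces the guide squarely. It turns freely by hand (light friction, about 0.06 N m) and stays where it is left.
- grip_bar (a point): Grip point of the upright bar across the wheel's centre: on the wheel's axis, 93 mm above the bench (the bar's top is 111 mm, the wheel's top face 66 mm above the bench, with a thin 60 mm disc 3 mm higher under the bar). Bar 76 mm long along this point's x, 14 mm thick along its y, rigid with the wheel; x points towards the slot.
- wheel_slot (a point): Mouth of the one slot in the rim of the aluminium wheel (150 mm across, 20 mm thick, black round tube recesses on top), half-way up the wheel, 72 mm from the axis; x points outwards. Slot 22 mm wide with parallel sides, open at top and bottom, its bottom end 43 mm from the axis; it lies on the same level as the guide floor, so the key slides straight from the guide into it.
- key_bar (a point): Centre of the bar of the loose steel locking key (0.18 kg), half-way up the bar. Bar 110 mm long along x, 18 mm wide, 16 mm thick, lying flat; +x points to the half-round nose, whose tip is 55 mm from this point (the other end is square). z up. With the key home, this point is 98 mm from the wheel's axis.
- key_tab (a point): Grip point on the key's upright tab, 20 mm behind key_bar (towards -x) and 42 mm above the key's underside. The tab is 34 mm long along x, 14 mm thick along y, and rises from the bar's top face to 61 mm above the underside. Axes as key_bar.
- bottle: Bystander: amber bottle, black cap, 76 mm across, 160 mm tall; origin at centre of underside.
- beaker: Bystander: glass beaker, 76 mm across, 95 mm tall; origin at centre of underside.
- dish: Bystander: shallow glass dish, 96 mm across, 18 mm tall; origin at centre of underside.
There are look-alikes about, which are no part of the job. Of the things that look like the part that bears key_bar, the middle-sized one is meant.

How it is judged:
By the outcome, as a careful person would: the job done as asked, in the order asked, and still so for the second after the job is handed in, with the robot touching nothing.
It also fails if it takes over 54 s, if anything falls off the work surface, if the arm or the gripper's body presses on something with over 40 N, if the wrist force passes 120 N, or if a joint passes its speed limit or range.

## Working session

There is one attempt and no reset: what is moved stays moved. The work goes in short steps, Python scripts to look and compute and a shell command to move; the robot and the scene stay as the last step left them, time stands still between calls to the robot, and variables do not carry over. Pictures are saved under pics/ and viewed, and the job is handed in when it is done.

```bash
mkdir -p pics; ls
python3 - <<'E'
from rig import bot
import cv2
o=bot.get_obs(); print(o['clock'],o['eef_pos'],o['tool_rot'],o['opening'],bot.grasp_offset,o['ft_force'])
for n in('top','side'):
    c=bot.calibration(n);print(n,c)
    cv2.imwrite(f'pics/{n}0.png',bot.read_camera(n))
E
```

```text
pics
0.0 [0.23700243 0.60454118 0.17497427] [[ 3.65179087e-01 -9.96507532e-04 -9.30936755e-01]
 [ 9.30935371e-01 -1.63885885e-03  3.65180298e-01]
 [-1.88957886e-03 -9.99998161e-01  3.29207130e-04]] 0.09392592449904687 0.0188 [-0.59941053  0.85525047  0.1976262 ]
top {'fovy': 49.41449078440852, 'cx': 287.85119771837407, 'cy': 208.95286207313558, 'R': array([[ 0.00954903, -0.99991703,  0.00864597],
       [-0.99313769, -0.01049145, -0.11647947],
       [ 0.11656052, -0.00747437, -0.99315547]]), 't': array([0.08790782, 0.60352899, 1.17615832])}
side {'fovy': 47.46103803645469, 'cx': 278.6644516436908, 'cy': 209.7333115527009, 'R': array([[ 9.90187969e-01, -1.39740291e-01,  6.61627257e-04],
       [-1.06141666e-01, -7.55173688e-01, -6.46874522e-01],
       [ 9.08940773e-02,  6.40457143e-01, -7.62596168e-01]]), 't': array([-0.5626185 ,  0.20604235,  0.95645821])}
```

View pics/top0.png

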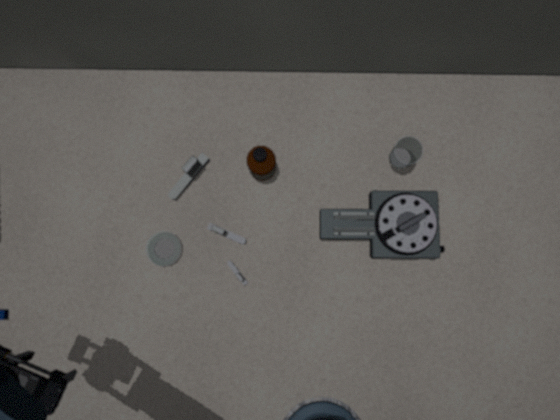

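View pics/side0.png

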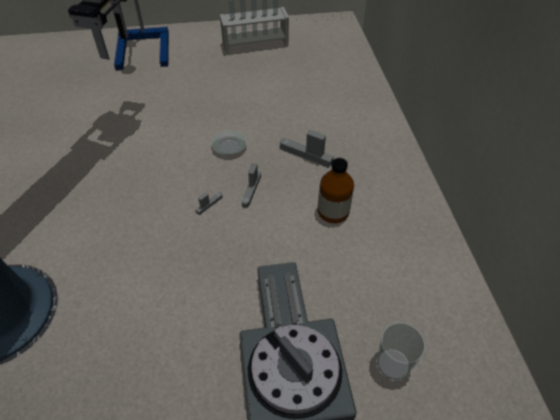

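```bash
cat > h.py <<'E'
import numpy as np, cv2
from rig import bot
def K(n):
    c=bot.calibration(n); f=210/np.tan(np.radians(c['fovy']/2)); return c,f
def proj(n,X):
    c,f=K(n); p=np.atleast_2d(X)@c['R'].T+c['t']; return np.c_[f*p[:,0]/p[:,2]+c['cx'],f*p[:,1]/p[:,2]+c['cy']]
def back(n,uv,z):
    c,f=K(n); d=np.array([(uv[0]-c['cx'])/f,(uv[1]-c['cy'])/f,1])@c['R']; o=-c['R'].T@c['t']
    return o+d*(z-o[2])/d[2]
def crop(img,x,y,w,h,s,fn):
    cv2.imwrite(fn,cv2.resize(img[y:y+h,x:x+w],None,fx=s,fy=s,interpolation=cv2.INTER_CUBIC))
E
python3 - <<'E'
from h import *
t=cv2.imread('pics/top0.png');s=cv2.imread('pics/side0.png')
t=cv2.convertScaleAbs(t,alpha=1.5);s=cv2.convertScaleAbs(s,alpha=1.5)
crop(t,150,140,130,150,4,'pics/t_keys.png')
crop(t,310,180,150,90,5,'pics/t_st.png')
crop(s,180,110,190,130,4,'pics/s_keys.png')
crop(s,230,250,130,170,3.5,'pics/s_st.png')
E
```

```text
(no output)
```

View pics/t_keys.png

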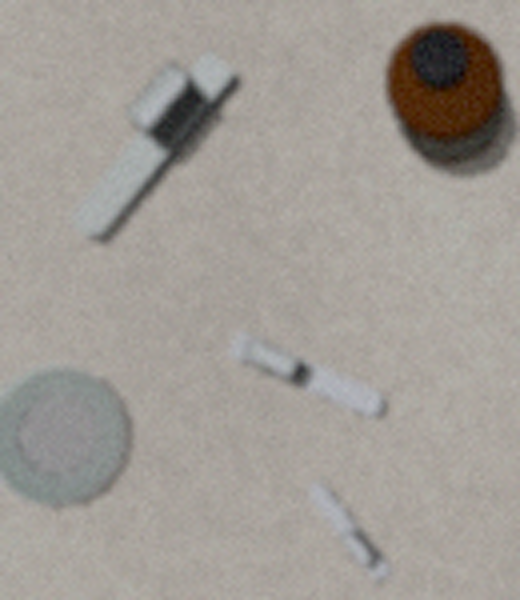

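View pics/t_st.png

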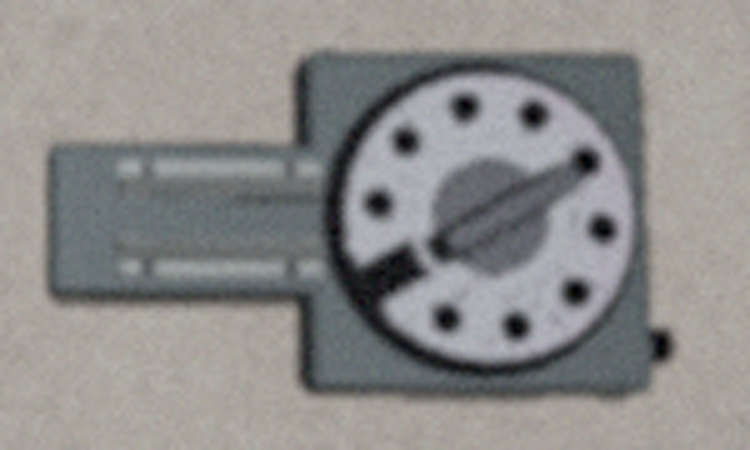

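View pics/s_keys.png

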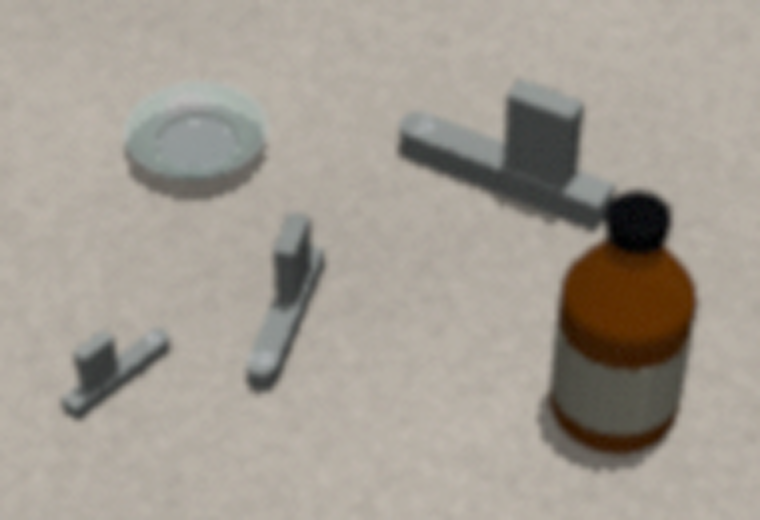

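View pics/s_st.png

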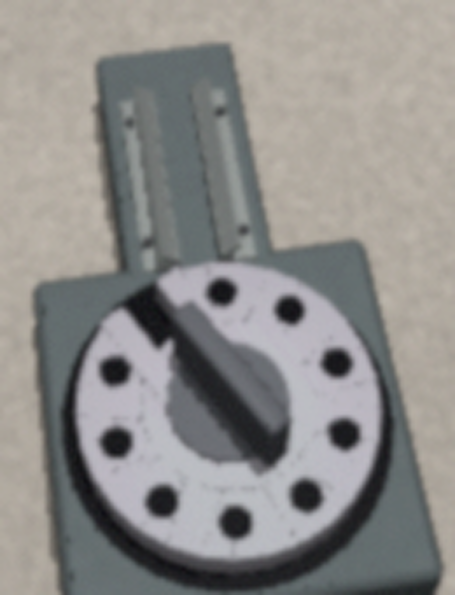

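```bash
cat >> h.py <<'E'
from scipy.optimize import least_squares
def T(p,L):
    x,y,a=p; c,s=np.cos(a),np.sin(a); L=np.atleast_2d(L).astype(float)
    return np.c_[x+c*L[:,0]-s*L[:,1],y+s*L[:,0]+c*L[:,1],L[:,2]]
def fit(p0,obs):
    f=lambda p:np.concatenate([(proj(n,T(p,l))-uv).ravel() for n,l,uv in obs])
    r=least_squares(f,p0,loss='soft_l1'); return r.x,f(r.x).reshape(-1,2)
E
python3 - <<'E'
from h import *
def fc(x,y,ox,oy,s): return ((x+.5)/s-.5+ox,(y+.5)/s-.5+oy)
for n in('top','side'):
    c,f=K(n); print(n,'cam',-c['R'].T@c['t'])
# station
z=.045
print('wheel',back('top',fc(487,217,310,180,5),.066))
obs=[]
for L,q in [((.225,.04),(50,150)),((.225,-.04),(50,297)),((-.09,.09),(640,390)),((-.09,-.09),(640,55)),((.09,.09),(303,388)),((.09,-.09),(303,55))]:
    pass
w=back('top',fc(487,217,310,180,5),.066); a=back('top',fc(50,223,310,180,5),.045)
yaw=np.arctan2(*(a-w)[[1,0]]); print('yaw0',np.degrees(yaw), np.linalg.norm((a-w)[:2]))
p0=[w[0],w[1],yaw]
# station +x is +y world (image left); station +y = world -x = image down
to=[((.225,-.04),(50,150)),((.225,.04),(50,297)),((-.09,-.09),(638,57)),((-.09,.09),(645,388)),((.09,-.09),(306,60)),((.09,.09),(308,388))]
so=[((.225,.04),(98,58)),((.225,-.04),(230,43)),((.09,.09),(35,287)),((.09,-.09),(362,240))]
obs=[('top',(*l,z),fc(*q,310,180,5)) for l,q in to]+[('side',(*l,z),fc(*q,230,250,3.5)) for l,q in so]
p,r=fit(p0,obs);print('station',p[:2],np.degrees(p[2]));print(r.round(1).tolist())
p,r=fit(p0,obs[:6]);print('station top only',p[:2],np.degrees(p[2]));print(r.round(1).tolist())
# key
t=lambda q:fc(*q,150,140,4); s=lambda q:fc(*q,180,110,4)
n=back('top',t((380,408)),.01);b=back('top',t((240,347)),.016)
print('len',np.linalg.norm((n-b)[:2]))
m=(n+b)/2;p0=[m[0],m[1],np.arctan2(*(n-b)[[1,0]])]
obs=[('top',(.055,0,.01),t((382,408))),('top',(-.055,0,.016),t((236,345))),
('side',(.055,0,.012),s((261,376))),('side',(-.055,0,.016),s((320,255))),
('side',(-.02,0,.061),s((294,228)))]
p,r=fit(p0,obs);print('key',p[:2],np.degrees(p[2]));print(r.round(1).tolist())
E
```

```text
top cam [0.46145432 0.10302346 1.23764676]
side cam [ 0.49203136 -0.5355932   0.86304715]
wheel [ 0.56570585 -0.21369287  0.066     ]
yaw0 90.93418931329954 0.2241305217359132
station [ 0.5655883  -0.21585107] 90.3943077258853
[[0.4, -1.3], [0.6, -0.3], [1.4, -1.0], [2.5, 1.1], [0.0, -1.9], [0.9, 0.9], [-1.0, -0.4], [-0.1, -0.8], [-1.3, -2.0], [0.4, -1.4]]
station top only [ 0.56451023 -0.21353092] 90.484943704331
[[-0.5, -0.8], [-0.3, 0.3], [0.5, -0.6], [1.7, 1.4], [-0.9, -1.4], [0.1, 1.4]]
len 0.10200554649592895
key [0.53849781 0.25723055] -114.14490201481945
[[0.2, 0.0], [-0.6, -1.5], [-0.4, 0.7], [-1.0, -2.1], [0.4, 1.3]]
```

```bash
cat >> h.py <<'E'
def box(x0,x1,y0,y1,z0,z1):
    c=[(x,y,z) for z in(z0,z1) for x,y in((x0,y0),(x1,y0),(x1,y1),(x0,y1))]
    return [(c[i],c[j]) for i,j in((0,1),(1,2),(2,3),(3,0),(4,5),(5,6),(6,7),(7,4),(0,4),(1,5),(2,6),(3,7))]
def circ(r,z,n=40,cx=0):
    a=np.linspace(0,2*np.pi,n+1); P=np.c_[cx+r*np.cos(a),r*np.sin(a),0*a+z]; return list(zip(P[:-1],P[1:]))
z=.045
ST=[((.225,-.04,z),(.225,.04,z)),((.225,.04,z),(.09,.04,z)),((.225,-.04,z),(.09,-.04,z)),((.09,.04,z),(.09,.09,z)),((.09,-.04,z),(.09,-.09,z)),((.09,.09,z),(-.09,.09,z)),((.09,-.09,z),(-.09,-.09,z)),((-.09,.09,z),(-.09,-.09,z)),
 ((.084,.0215,.0615),(.19,.0215,.0615)),((.084,-.0215,.0615),(.19,-.0215,.0615)),((.084,.011,z),(.19,.011,z)),((.084,-.011,z),(.19,-.011,z))]+circ(.075,.066)
WH=box(-.038,.038,-.007,.007,.111,.111)[4:8]+[((.043,.011,.066),(.074,.011,.066)),((.043,-.011,.066),(.074,-.011,.066)),((.043,.011,.066),(.043,-.011,.066))]
KEY=box(-.055,.046,-.009,.009,0,.016)+circ(.009,.016,cx=.046)+box(-.037,-.003,-.007,.007,.016,.061)
def over(n,img,items,x,y,w,h,s,fn,alpha=1.5):
    im=cv2.resize(cv2.convertScaleAbs(img[y:y+h,x:x+w],alpha=alpha),None,fx=s,fy=s,interpolation=cv2.INTER_CUBIC)
    for p,segs,dz,col in items:
        for a,b in segs:
            q=proj(n,T(p,np.array([a,b]))+[0,0,dz]); q=(q-[x,y]+.5)*s-.5
            cv2.line(im,*[tuple(int(round(v*16)) for v in r) for r in q],col,1,cv2.LINE_AA,4)
    cv2.imwrite(fn,im)
E
python3 - <<'E'
from h import *
t=cv2.imread('pics/top0.png');s=cv2.imread('pics/side0.png')
st=[.5655,-.2150,np.radians(90.4)]; 
w=back('top',(388.2,235.2),.066); a=np.arctan2(w[1]-st[1],w[0]-st[0]); print(np.degrees(a),np.hypot(w[0]-st[0],w[1]-st[1]))
wh=[*st[:2],a]; k=[.5385,.2572,np.radians(-114.1)]
I=[(st,ST,0,(0,255,0)),(wh,WH,0,(0,0,255)),(k,KEY,0,(0,255,255))]
over('top',t,I,310,180,150,90,5,'pics/o1.png')
over('side',s,I,230,250,130,170,3.5,'pics/o2.png')
a=np.zeros((600,800,3),np.uint8)
over('top',t,I,195,210,60,50,8,'pics/o3.png')
over('side',s,I,230,150,50,70,8,'pics/o4.png')
E
python3 -c "
import cv2,numpy as np
a=cv2.imread('pics/o3.png');b=cv2.imread('pics/o4.png')
c=np.zeros((560,800,3),np.uint8);c[:400,:400]=a[:400,:400];c[:,400:]=b;cv2.imwrite('pics/o34.png',c)"
```

```text
122.22029214923559 0.05961459695651623
```

View pics/o1.png

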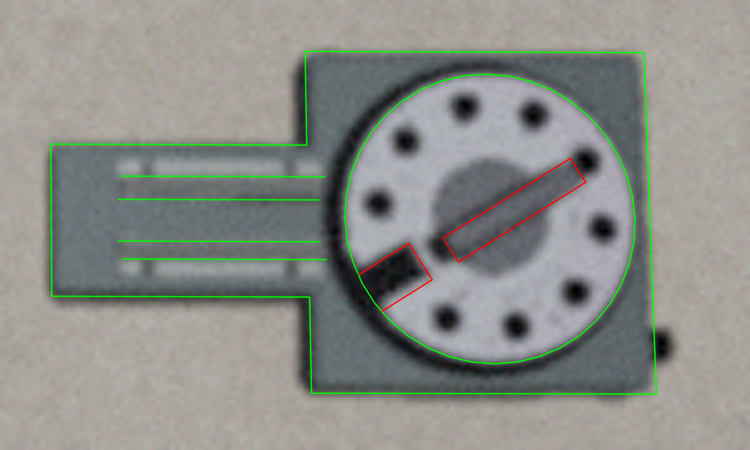

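View pics/o2.png

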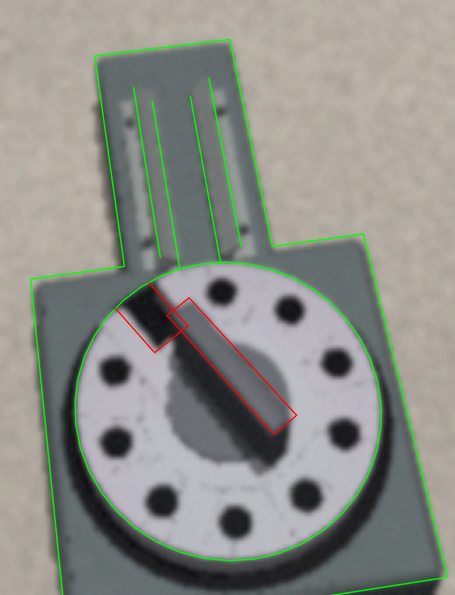

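View pics/o34.png

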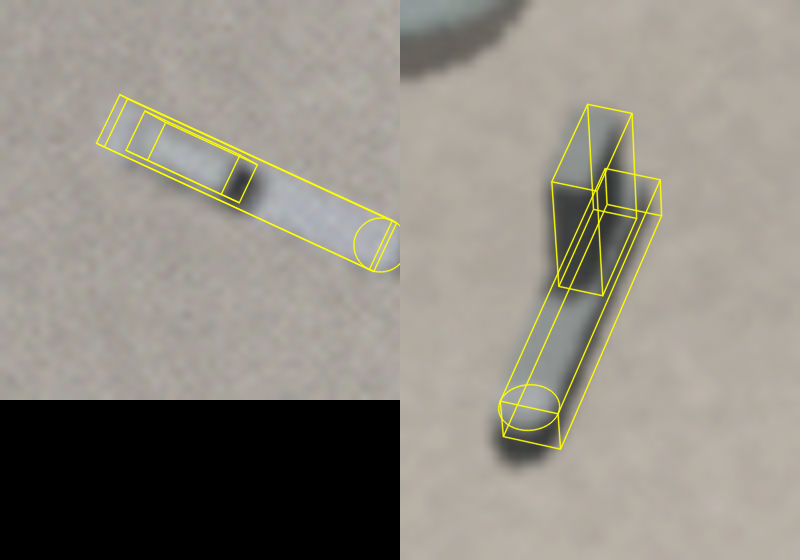

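Run:
```python
from h import *
def fc(x,y,ox,oy,s): return ((x+.5)/s-.5+ox,(y+.5)/s-.5+oy)
z=.045
to=[((.225,-.04,z),(50,147)),((.225,.04,z),(50,297)),((-.09,-.09,z),(640,54)),((-.09,.09,z),(648,391)),((.09,-.09,z),(305,57)),((.09,.09,z),(308,390))]
so=[((.225,.04,z),(97,57)),((.225,-.04,z),(230,43)),((.09,.09,z),(34,285)),((.09,-.09,z),(362,240)),((-.09,-.09,z),(441,575))]
obs=[('top',l,fc(*q,310,180,5)) for l,q in to]+[('side',l,fc(*q,230,250,3.5)) for l,q in so]
# wheel
obs+=[('top',(0,0,.066),fc(488,218,310,180,5)),('side',(0,0,.066),fc(230,412,230,250,3.5))]
def pd(n,X,k,off):
    c,f=K(n); q=proj(n,X)-[c['cx'],c['cy']]; r2=(q**2).sum(1,keepdims=True)/f**2
    return q*(1+k*r2)+[c['cx'],c['cy']]+off
def F(p):
    return np.concatenate([(pd(n,T(p[:3],l),p[3] if n=='top' else p[4],p[5:7] if n=='top' else p[7:9])-uv).ravel() for n,l,uv in obs]+[p[5:9]*.7,p[3:5]*3])
r=least_squares(F,[.5655,-.215,1.578,0,0,0,0,0,0],loss='soft_l1');p=r.x
print(p.round(4),np.degrees(p[2]));print(F(p)[:-6].reshape(-1,2).round(1).tolist())
```

```text
[ 0.565  -0.2182  1.5756 -0.0763 -0.0665 -1.0817  0.1094  0.2207  0.3955] 90.27692464654147
[[0.2, -0.5], [0.3, -0.1], [-0.4, 0.2], [0.2, 0.4], [-0.1, -0.9], [0.4, 0.6], [-0.4, 1.2], [0.3, 0.5], [-0.7, -0.5], [0.5, -0.3], [0.9, 0.1], [-0.2, 0.1], [-0.6, -1.7]]
```

Candidates that look like the key: the large one at (188,178), the middle one at (227,233) and the small one at (237,271) in the top view. By size, about 105 mm, I choose the middle one, and the crops agree. First I go to the wheel.

```bash
for i in 1; do :; done
python3 -m inch '[1,-0.43,0,-0.40,0,0,0, 1,-0.86,0,-0.80,0,0,0, 1,-0.86,0,-0.80,0,0,0, 1,-0.86,0,-0.80,0,0,0]'
python3 -m inch '[1,-0.43,0,-0.40,0,0,0, 1,-0.86,0,-0.80,0,0,0, 1,-0.86,0,-0.80,0,0,0, 1,-0.86,0,-0.80,0,0,0]'
python3 -m inch '[1,-0.43,0,-0.40,0,0,0, 1,-0.86,0,-0.80,0,0,0, 1,-0.86,0,-0.80,0,0,0, 1,-0.86,0,-0.80,0,0,0]'
cat >> h.py <<'E'
def go(pos,yaw):
    """tool units to reach TCP pos, tool x at world yaw deg, tool down"""
    o=bot.get_obs(); R=np.array(o['tool_rot']); d=(np.array(pos)-o['eef_pos'])@R/.15
    a=np.radians(yaw); Rt=np.array([[np.cos(a),0,-np.sin(a)],[np.sin(a),0,np.cos(a)],[0,-1,0]])
    # columns x,y,z ; z = x cross y
    Rt[:,2]=np.cross(Rt[:,0],Rt[:,1])
    rv=cv2.Rodrigues(R.T@Rt)[0].ravel()/1.5
    print('t',round(o['clock'],2),'pos',o['eef_pos'].round(4),'yaw',np.degrees(np.arctan2(R[1,0],R[0,0])).round(2),'F',np.round(o['ft_force'],1),'op',round(o['opening'],4),'\n shift',d.round(3),'turn',rv.round(3),'(deg)',np.degrees(rv*1.5).round(1))
E
python3 -c "
from h import *
go([.565,-.217,.175],32)"
```

```text
clock: 0.6
eef_pos: [0.3026, 0.4389, 0.1756]
tool_rot: [[0.369, -0.001, -0.93], [0.93, -0.001, 0.369], [-0.001, -1.0, 0.0]]
ft_force: [0.0, 0.0, -0.6]
opening: 0.0943
clock: 1.1
eef_pos: [0.3675, 0.2759, 0.1761]
tool_rot: [[0.369, 0.0, -0.929], [0.929, 0.0, 0.369], [0.0, -1.0, -0.0]]
ft_force: [0.0, -0.2, 0.2]
opening: 0.0942
clock: 1.6
eef_pos: [0.4322, 0.1126, 0.1762]
tool_rot: [[0.368, 0.0, -0.93], [0.93, 0.0, 0.368], [0.0, -1.0, 0.0]]
ft_force: [0.2, 1.5, -0.6]
opening: 0.0941
t 1.6 pos [0.4322 0.1126 0.1762] yaw 68.39 F [ 0.2  1.5 -0.6] op 0.0941 
 shift [-1.717  0.007 -1.632] turn [-0.     0.423  0.   ] (deg) [-0.  36.4  0. ]
```

```bash
python3 -m inch '[1,-0.43,0,-0.40,0,0,0, 1,-0.86,0,-0.80,0,0.1,0, 1,-0.86,0,-0.80,0,0.2,0, 1,-0.86,0,-0.80,0,0.2,0]' | head -1
python3 -c "
from h import *
go([.565,-.217,.175],32)"
```

```text
clock: 2.1
t 2.1 pos [ 0.4969 -0.0506  0.1759] yaw 51.32 F [ 0.  -0.2 -1.2] op 0.0936 
 shift [-0.582  0.005 -1.048] turn [-0.001  0.225  0.   ] (deg) [-0.  19.3  0. ]
```

```bash
python3 -m inch '[1,-0.28,0,-0.5,0,0.1,0, 1,-0.58,0.1,-1.0,0,0.2,0, 1,-0.58,0.15,-1,0,0.225,0, 1,-0.58,0.15,-1,0,0.225,0, 1,-0.58,0.15,-1,0,0.225,0]' | head -1
python3 - <<'E'
from h import *
go([.565,-.217,.14],32)
t=bot.read_camera('top');s=bot.read_camera('side');cv2.imwrite('pics/top1.png',t);cv2.imwrite('pics/side1.png',s)
o=bot.get_obs();R=o['tool_rot'];y=np.degrees(np.arctan2(R[1,0],R[0,0]))
pt=[*o['eef_pos'][:2],np.radians(y)];h=o['eef_pos'][2]
# open pads: inner faces at +-op/2, width 16mm; marks
op=o['opening']/2
G=[((sx*op,-.008,h),(sx*op,.008,h)) for sx in(1,-1)]+[((sx*op,0,h),(sx*op,0,h+.04)) for sx in(1,-1)]
st=[.5655,-.2150,np.radians(90.4)];wh=[*st[:2],np.radians(122.2)]
I=[(wh,WH,0,(0,0,255)),(pt,G,0,(0,255,255))]
over('top',t,I,330,150,140,120,5,'pics/a1.png')
over('side',s,I,200,230,180,190,3.1,'pics/a2.png')
E
```

```text
clock: 2.72
t 2.73 pos [ 0.559  -0.2092  0.1534] yaw 32.26 F [-0.7  0.1  0.1] op 0.094 
 shift [ 0.006  0.089 -0.065] turn [-0.001  0.003  0.   ] (deg) [-0.1  0.3  0. ]
```

View pics/a1.png

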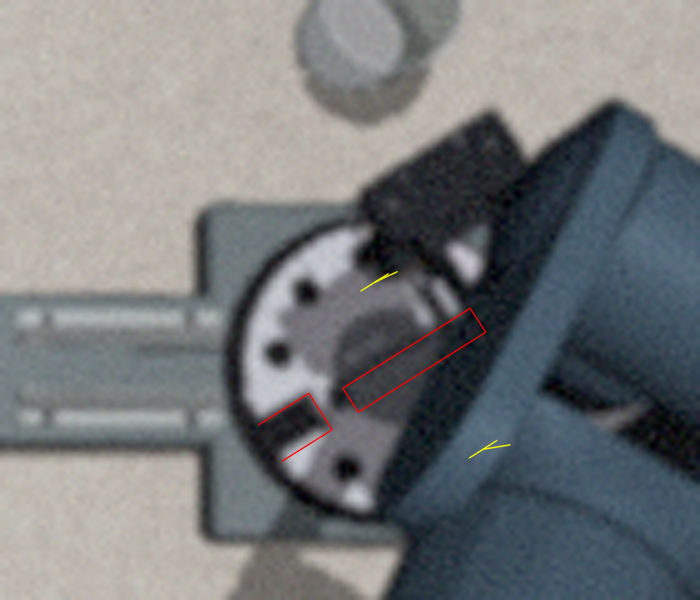

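View pics/a2.png

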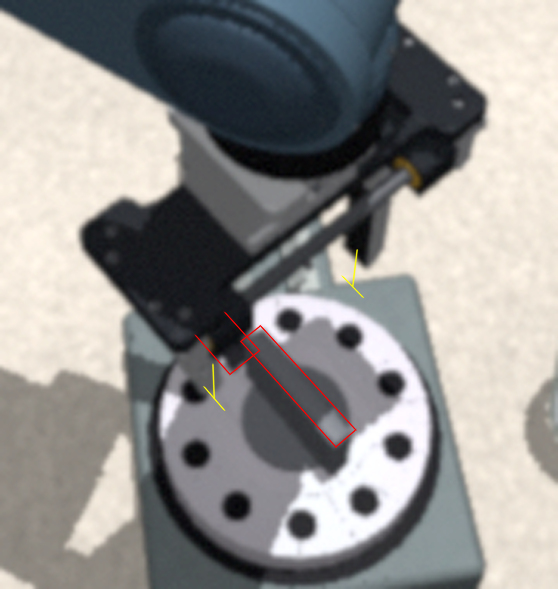

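Run:
```python
from h import *
s=cv2.imread('pics/side1.png')
crop(cv2.convertScaleAbs(s,alpha=2.2),245,280,90,70,8,'pics/a3.png')
```

```text
(no output)
```

View pics/a3.png

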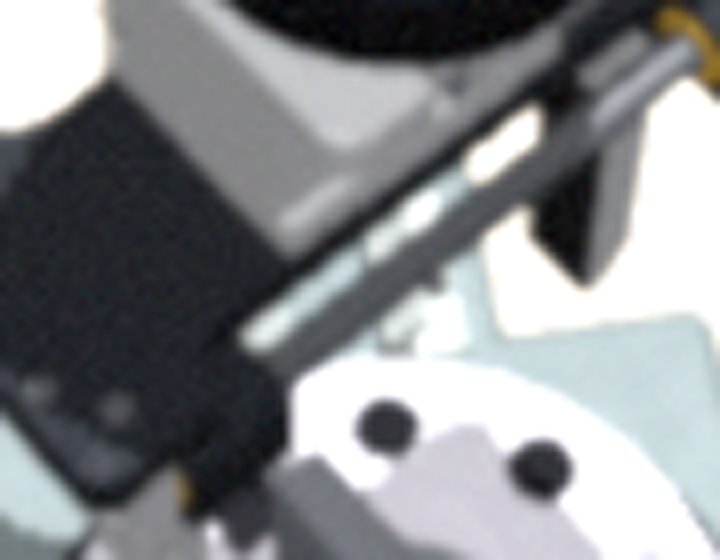

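Run:
```python
from h import *
o=bot.get_obs();R=o['tool_rot'];p=o['eef_pos']
for dz in(0,.005,.01,.015,.02,.025):
  q=[p+R[:,0]*.047+R[:,2]*w+[0,0,dz] for w in(-.008,.008)]
  print(dz,proj('side',q).round(1).tolist())
for z in (.15,.165,.17,.18): print(z,(back('side',(315,312.5),z)-p-R[:,0]*.047).round(4))
```

```text
0 [[316.7, 325.4], [309.9, 318.6]]
0.005 [[316.9, 324.0], [310.1, 317.1]]
0.01 [[317.1, 322.5], [310.3, 315.6]]
0.015 [[317.3, 321.1], [310.4, 314.1]]
0.02 [[317.5, 319.6], [310.6, 312.6]]
0.025 [[317.6, 318.1], [310.7, 311.1]]
0.15 [ 0.0066  0.0185 -0.0041]
0.165 [0.0042 0.0107 0.0109]
0.17 [0.0034 0.0081 0.0159]
0.18 [0.0018 0.003  0.0259]
```

```bash
python3 -c "
from h import *
go([.565,-.216,.078],32.2)"
```

```text
t 2.83 pos [ 0.5591 -0.2096  0.1541] yaw 32.25 F [ 0.9 -0.   0.3] op 0.0939 
 shift [ 0.011  0.507 -0.057] turn [0.    0.001 0.   ] (deg) [0. 0. 0.]
```

```bash
python3 -m inch '[1,0.01,0.2,-0.06,0,0,0, 1,0.01,0.35,-0.06,0,0,0, 1,0.01,0.5,-0.06,0,0,0, 0.3,0.01,0.5,-0.06,0,0,0, 0,0.01,0.5,-0.06,0,0,0, 0,0.01,0.5,-0.06,0,0,0, 0,0.01,0.5,-0.06,0,0,0, 0,0.01,0.5,-0.06,0,0,0]' 15
python3 -c "
from h import *
go([.565,-.216,.078],32.2)"
```

```text
clock: 3.82
eef_pos: [0.5649, -0.2191, 0.079]
tool_rot: [[0.848, 0.001, -0.531], [0.531, -0.0, 0.848], [0.0, -1.0, -0.001]]
ft_force: [0.4, 1.0, -0.4]
opening: 0.0476
t 3.83 pos [ 0.5649 -0.2191  0.079 ] yaw 32.05 F [ 0.4  1.  -0.4] op 0.0476 
 shift [0.011 0.007 0.017] turn [ 0.    -0.002  0.   ] (deg) [ 0.  -0.1  0. ]
```

```bash
python3 -m inch '[0,0,0,0,0,0,0, 0,0,0,0,0,0,0, 0,0,0,0,0,0,0, 0,0,0,0,0,0,0, 0,0,0,0,0,0,0, 0,0,0,0,0,0,0]' 15
python3 - <<'E'
from h import *
go([.565,-.216,.078],32.2)
t=bot.read_camera('top');s=bot.read_camera('side');cv2.imwrite('pics/top2.png',t);cv2.imwrite('pics/side2.png',s)
crop(cv2.convertScaleAbs(s,alpha=1.5),200,230,180,190,3.1,'pics/b2.png')
E
```

```text
clock: 4.58
eef_pos: [0.5679, -0.217, 0.0786]
tool_rot: [[0.848, 0.007, -0.53], [0.53, 0.003, 0.848], [0.008, -1.0, -0.002]]
ft_force: [10.9, 5.7, -5.2]
opening: 0.0137
t 4.58 pos [ 0.5679 -0.217   0.0786] yaw 32.01 F [10.9  5.7 -5.2] op 0.0137 
 shift [-0.013  0.004  0.016] turn [ 0.001 -0.002  0.005] (deg) [ 0.1 -0.2  0.5]
```

View pics/b2.png

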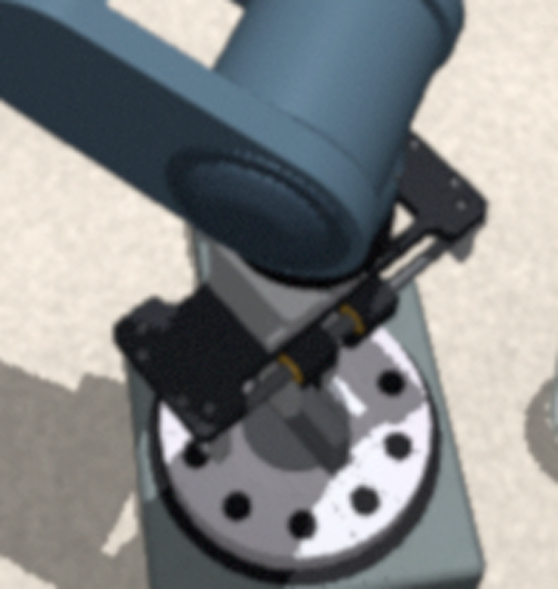

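```bash
python3 -m inch '[0,0.015,0,0,0,0,0, 0,0.024,0,0,0,0,0]' 20
python3 -m inch '[0,0,0,0,0,0.06,0, 0,0,0,0,0,0.14,0, 0,0,0,0,0,0.22,0, 0,0,0,0,0,0.30,0, 0,0,0,0,0,0.35,0, 0,0,0,0,0,0.37,0, 0,0,0,0,0,0.37,0, 0,0,0,0,0,0.37,0]'
python3 - <<'E'
from h import *
go([.567,-.216,.078],0.3)
E
```

```text
clock: 4.92
eef_pos: [0.5678, -0.217, 0.0785]
tool_rot: [[0.847, -0.0, -0.531], [0.531, -0.0, 0.847], [-0.001, -1.0, 0.0]]
ft_force: [-0.4, -0.3, 1.0]
opening: 0.0134
clock: 5.92
eef_pos: [0.5669, -0.2172, 0.0785]
tool_rot: [[1.0, -0.002, -0.005], [0.005, -0.0, 1.0], [-0.002, -1.0, -0.0]]
ft_force: [-5.5, -1.3, 2.4]
opening: 0.0135
t 5.92 pos [ 0.5669 -0.2172  0.0785] yaw 0.3 F [-5.5 -1.3  2.4] op 0.0135 
 shift [0.001 0.003 0.008] turn [ 0.     0.    -0.002] (deg) [ 0.   0.  -0.1]
```

```bash
python3 -m inch '[0.7,0,0,0,0,0,0, 0.7,0,0,0,0,0,0, 0.7,0,0,0,0,0,0, 0.7,0,-0.3,0,0,0,0, 1,0,-0.7,0,0,0,0, 1,0,-0.7,0,0,0,0]' 
python3 -m inch '[1,0,0,0.5,0,0,0,1,0,0,1,0,0,0,1,0,0,1,0,0,0,1,0,0,1,0,0,0]' 
python3 -c "
from h import *
go([.54+.0,.25,.183],-24)"
```

```text
clock: 6.68
eef_pos: [0.5713, -0.2189, 0.1901]
tool_rot: [[1.0, 0.01, -0.005], [0.005, -0.006, 1.0], [0.01, -1.0, -0.006]]
ft_force: [0.6, 0.3, -0.7]
opening: 0.0697
clock: 7.18
eef_pos: [0.5666, -0.0652, 0.1824]
tool_rot: [[1.0, -0.001, -0.008], [0.008, 0.001, 1.0], [-0.001, -1.0, 0.001]]
ft_force: [0.3, -0.5, -0.4]
opening: 0.0939
t 7.17 pos [ 0.5666 -0.0652  0.1824] yaw 0.43 F [ 0.3 -0.5 -0.4] op 0.0939 
 shift [-0.162 -0.003  2.103] turn [-0.     0.284 -0.001] (deg) [-0.  24.4 -0.1]
```

```bash
python3 -m inch '[1,-0.03,0,0.4,0,0.05,0, 1,-0.06,0,0.8,0,0.1,0, 1,-0.08,0,1,0,0.14,0,1,-0.08,0,1,0,0.14,0]' |head -2
python3 - <<'E'
from h import *
t=bot.read_camera('top');s=bot.read_camera('side');cv2.imwrite('pics/top3.png',t);cv2.imwrite('pics/side3.png',s)
print('bottle',back('top',(260,155),.16))
st=[.5669,-.2156,np.radians(90.3)];wh=[*st[:2],np.radians(90.3)]
I=[(st,ST,0,(0,255,0)),(wh,WH,0,(0,0,255))]
over('top',t,I,310,180,150,90,5,'pics/c1.png')
over('side',s,I,230,250,130,170,3.5,'pics/c2.png')
E
```

```text
clock: 7.68
eef_pos: [0.5542, 0.0834, 0.1829]
bottle [0.71810547 0.16326879 0.16      ]
```

View pics/c1.png

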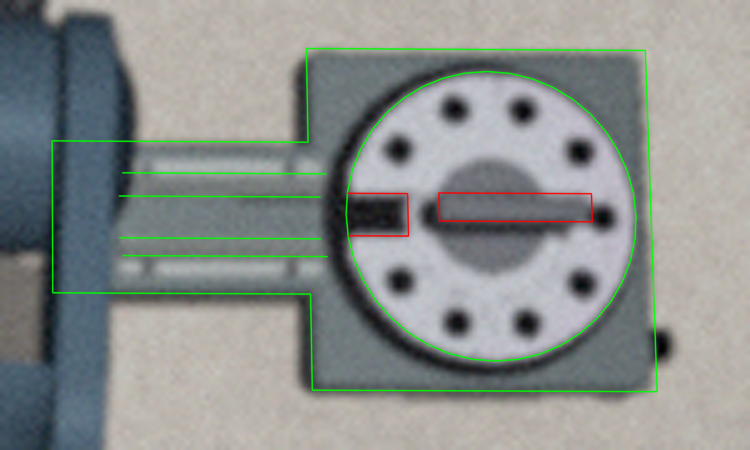

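View pics/c2.png

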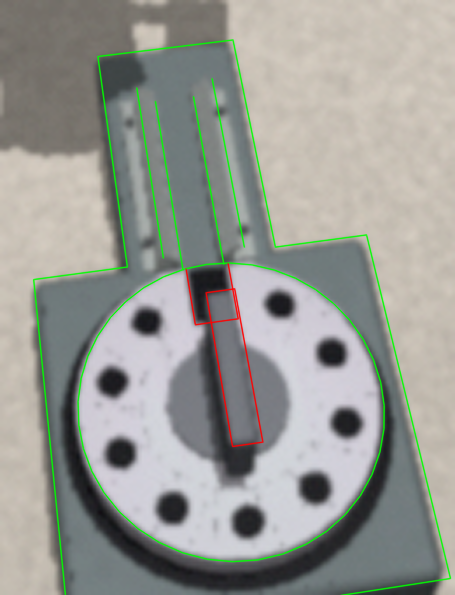

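```bash
python3 -c "
from h import *
go([.5487,.2753,.12],-24.1)"
```

```text
t 7.78 pos [0.5547 0.0817 0.1831] yaw -11.78 F [ 0.6  0.8 -0.3] op 0.0939 
 shift [-0.302  0.42   1.256] turn [ 0.     0.143 -0.   ] (deg) [ 0.  12.3 -0. ]
```

```bash
python3 -m inch '[1,-0.1,0,0.4,0,0.05,0, 1,-0.2,0.1,0.8,0,0.1,0, 1,-0.24,0.2,1,0,0.143,0,1,-0.24,0.2,1,0,0.143,0,1,-0.24,0.2,1,0,0.143,0]' |head -2
python3 -c "
from h import *
go([.5487,.2753,.08],-24.1)"
```

```text
clock: 8.4
eef_pos: [0.5507, 0.2354, 0.1538]
t 8.4 pos [0.5507 0.2354 0.1538] yaw -24.13 F [0.  0.9 0.7] op 0.0942 
 shift [-0.121  0.492  0.238] turn [ 0. -0.  0.] (deg) [ 0. -0.  0.]
```

```bash
python3 -m inch '[1,-0.06,0.1,0.12,0,0,0, 1,-0.12,0.3,0.24,0,0,0, 1,-0.12,0.49,0.24,0,0,0,1,-0.12,0.49,0.24,0,0,0]' |head -2
python3 - <<'E'
from h import *
go([.5487,.2753,.0235],-24.1)
t=bot.read_camera('top');s=bot.read_camera('side');cv2.imwrite('pics/top4.png',t);cv2.imwrite('pics/side4.png',s)
k=[.5405,.257,np.radians(-114.1)]
o=bot.get_obs();R=o['tool_rot'];y=np.degrees(np.arctan2(R[1,0],R[0,0]))
pt=[*o['eef_pos'][:2],np.radians(y)];h=o['eef_pos'][2]+.02;op=o['opening']/2
G=[((sx*op,-.008,h),(sx*op,.008,h)) for sx in(1,-1)]+[((sx*op,0,h),(sx*op,0,h+.04)) for sx in(1,-1)]
I=[(k,KEY,0,(0,255,255)),(pt,G,0,(0,0,255))]
over('top',t,I,180,190,100,80,6,'pics/d1.png');over('side',s,I,200,110,120,110,5,'pics/d2.png')
E
```

```text
clock: 8.9
eef_pos: [0.5459, 0.2768, 0.0769]
t 8.9 pos [0.5459 0.2768 0.0769] yaw -24.07 F [-0.4  0.2 -0.4] op 0.0939 
 shift [ 0.023  0.356 -0.   ] turn [ 0.002  0.    -0.003] (deg) [ 0.2  0.  -0.3]
```

View pics/d1.png

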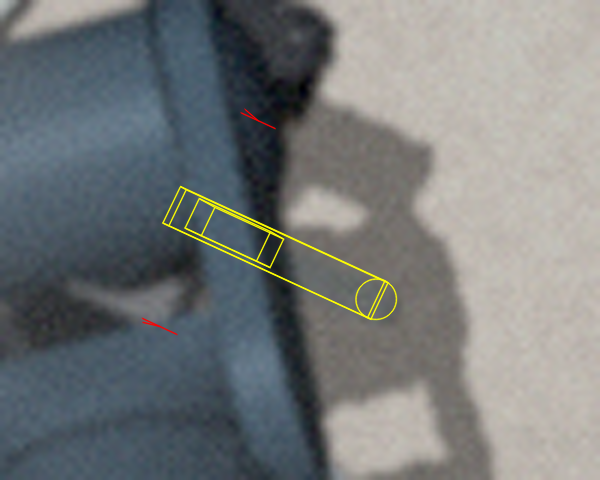

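View pics/d2.png

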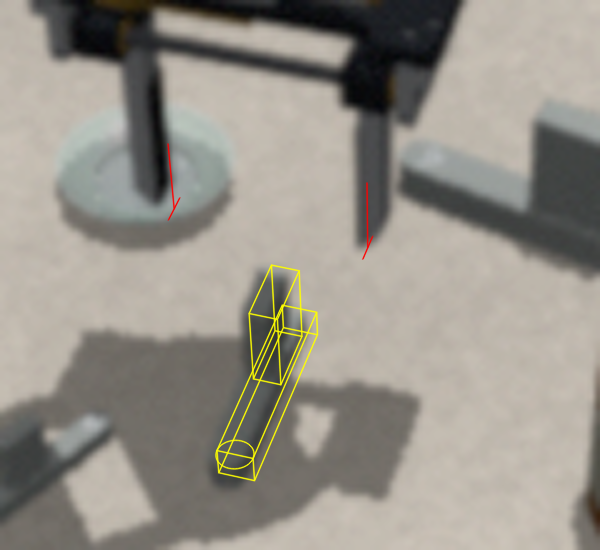

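```bash
python3 -m inch '[1,0.02,0.15,0,0,0,0, 0.6,0.02,0.35,0,0,0,0, 0.2,0.02,0.35,0,0,0,0,0,0.02,0.35,0,0,0,0,0,0.02,0.35,0,0,0,0,0,0.02,0.35,0,0,0,0,0,0.02,0.35,0,0,0,0,0,0.02,0.35,0,0,0,0,0,0.02,0.35,0,0,0,0]' 20
python3 -m inch '[0,0,0,0,0,0,0, 0,0,0,0,0,0,0, 0,0,0,0,0,0,0, 0,0,0,0,0,0,0]' 40
python3 - <<'E'
from h import *
go([.5487,.2753,.0235],-24.1)
s=bot.read_camera('side');cv2.imwrite('pics/side5.png',s)
crop(cv2.convertScaleAbs(s,alpha=1.8),200,110,120,110,5,'pics/e2.png')
E
```

```text
clock: 10.12
eef_pos: [0.5507, 0.2761, 0.0275]
tool_rot: [[0.913, -0.0, 0.408], [-0.408, 0.0, 0.913], [-0.0, -1.0, -0.0]]
ft_force: [-0.7, 0.3, -0.0]
opening: 0.0175
clock: 10.62
eef_pos: [0.5508, 0.2761, 0.0275]
tool_rot: [[0.913, -0.0, 0.408], [-0.408, -0.0, 0.913], [-0.0, -1.0, -0.0]]
ft_force: [0.7, 0.7, -0.1]
opening: 0.013
t 10.62 pos [0.5508 0.2761 0.0275] yaw -24.06 F [ 0.7  0.7 -0.1] op 0.013 
 shift [-0.011  0.027 -0.011] turn [ 0.  0. -0.] (deg) [ 0.  0. -0.]
```

View pics/e2.png

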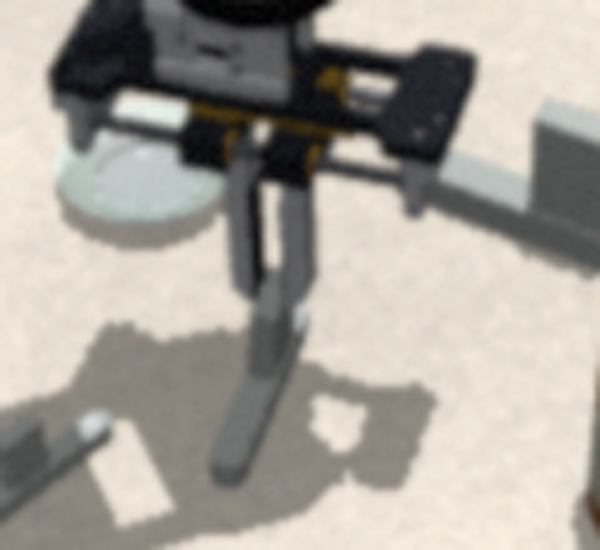

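Run:
```python
from h import *
s=cv2.imread('pics/side5.png')
o=bot.get_obs();p=o['eef_pos'];pt=[p[0],p[1],np.radians(-24.06)]
G=box(.007,.017,-.008,.008,p[2],p[2]+.06)+box(-.017,-.007,-.008,.008,p[2],p[2]+.06)
tc=p[:2];a=np.radians(-114.06);k=[tc[0]+.02*np.cos(a),tc[1]+.02*np.sin(a),a]
over('side',s,[(k,KEY,0,(0,255,255)),(pt,G,0,(0,0,255))],220,140,80,75,8,'pics/e3.png',1.8)
```

```text
(no output)
```

View pics/e3.png

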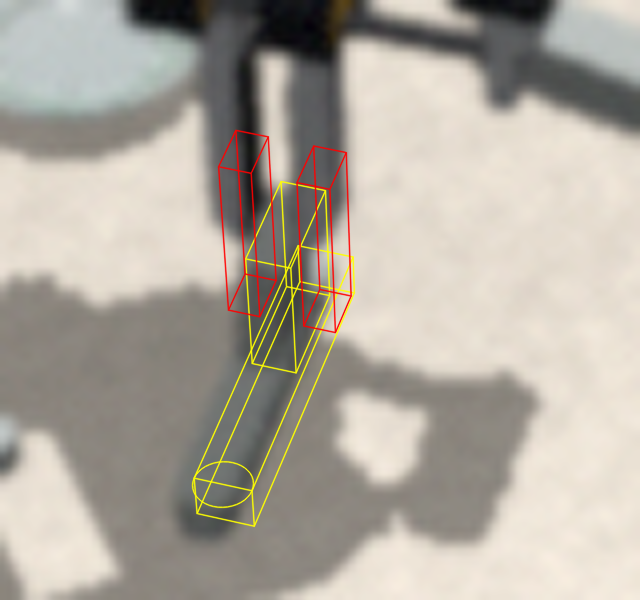

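```bash
python3 -m inch '[0.3,0,0,0,0,0,0, 0.3,0,0.02,0,0,0,0, 0.3,0,0.05,0,0,0,0, 0.3,0,0.055,0,0,0,0,0,0,0.055,0,0,0,0,0,0,0.055,0,0,0,0,0,0,0.055,0,0,0,0,0,0,0.055,0,0,0,0]' 40
python3 -m inch '[0,0,0,0,0,0,0]' 40
python3 - <<'E'
from h import *
go([.5487,.2753,.0235],-24.1)
E
```

```text
clock: 11.68
eef_pos: [0.5509, 0.2761, 0.0193]
tool_rot: [[0.913, 0.0, 0.408], [-0.408, 0.0, 0.913], [0.0, -1.0, 0.0]]
ft_force: [1.4, 0.8, -0.0]
opening: 0.0137
clock: 11.8
eef_pos: [0.5509, 0.2761, 0.0193]
tool_rot: [[0.913, 0.0, 0.408], [-0.408, 0.0, 0.913], [0.0, -1.0, 0.0]]
ft_force: [0.8, 0.2, -0.3]
opening: 0.0135
t 11.8 pos [0.5509 0.2761 0.0193] yaw -24.07 F [ 0.8  0.2 -0.3] op 0.0135 
 shift [-0.011 -0.028 -0.011] turn [-0.  0.  0.] (deg) [-0.  0.  0.]
```

```bash
python3 -m inch '[0,0,-0.2,0,0,0,0, 0,0,-0.5,0,0,0,0, 0,0,-0.7,0,0,0,0, 0,0,-0.7,0,0,0,0]' 40
python3 - <<'E'
from h import *
go([.566,-.0456,.125],0.3)
s=bot.read_camera('side');cv2.imwrite('pics/side6.png',s)
crop(cv2.convertScaleAbs(s,alpha=1.8),200,60,120,140,4,'pics/f2.png')
E
```

```text
clock: 12.3
eef_pos: [0.5526, 0.2766, 0.127]
tool_rot: [[0.913, 0.005, 0.408], [-0.408, 0.001, 0.913], [0.004, -1.0, 0.004]]
ft_force: [-0.6, -0.5, -2.8]
opening: 0.0136
t 12.3 pos [0.5526 0.2766 0.127 ] yaw -24.06 F [-0.6 -0.5 -2.8] op 0.0136 
 shift [ 0.957  0.011 -1.925] turn [-0.002 -0.283  0.003] (deg) [ -0.1 -24.4   0.3]
```

View pics/f2.png

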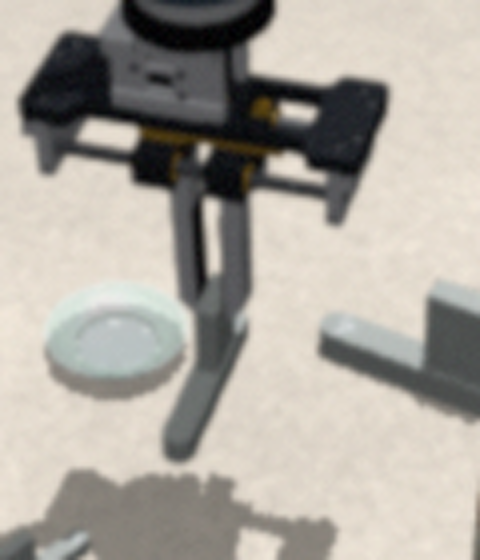

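```bash
python3 -m inch '[0,0.2,0,-0.4,0,-0.04,0, 0,0.35,0,-0.7,0,-0.1,0, 0,0.48,0,-0.96,0,-0.14,0, 0,0.48,0,-0.96,0,-0.14,0]' 40 |head -2
python3 - <<'E'
from h import *
go([.566,-.0456,.125],0.3)
E
```

```text
clock: 12.85
eef_pos: [0.5564, 0.1129, 0.1216]
t 12.85 pos [0.5564 0.1129 0.1216] yaw -12.28 F [ 0.5  0.3 -2.2] op 0.0137 
 shift [ 0.287 -0.022 -1.019] turn [ 0.    -0.146 -0.003] (deg) [  0.  -12.6  -0.3]
```

```bash
python3 -m inch '[0,0.12,0,-0.4,0,-0.04,0, 0,0.2,0,-0.7,0,-0.1,0, 0,0.287,0,-1,0,-0.146,0, 0,0.287,0,-1,0,-0.146,0, 0,0.287,0,-1,0,-0.146,0, 0,0.287,0,-1,0,-0.146,0]' 40 |head -2
python3 - <<'E'
from h import *
go([.566,-.0456,.125],0.3)
t=bot.read_camera('top');s=bot.read_camera('side');cv2.imwrite('pics/top7.png',t);cv2.imwrite('pics/side7.png',s)
o=bot.get_obs();p=o['eef_pos'];R=o['tool_rot'];a=np.arctan2(R[1,0],R[0,0])-np.pi/2;k=[p[0]+.02*np.cos(a),p[1]+.02*np.sin(a),a]
st=[.5669,-.2156,np.radians(90.3)]
I=[(st,ST,0,(0,255,0)),(k,KEY,p[2]-.0193,(0,255,255))]
over('top',t,I,310,180,150,90,5,'pics/g1.png')
over('side',s,I,220,180,130,170,3.5,'pics/g2.png',1.8)
E
```

```text
clock: 13.6
eef_pos: [0.5682, -0.0387, 0.1236]
t 13.6 pos [ 0.5682 -0.0387  0.1236] yaw 0.61 F [-0.   0.6 -1.5] op 0.0134 
 shift [-0.015 -0.01  -0.046] turn [-0.     0.004 -0.001] (deg) [-0.   0.3 -0.1]
```

View pics/g1.png

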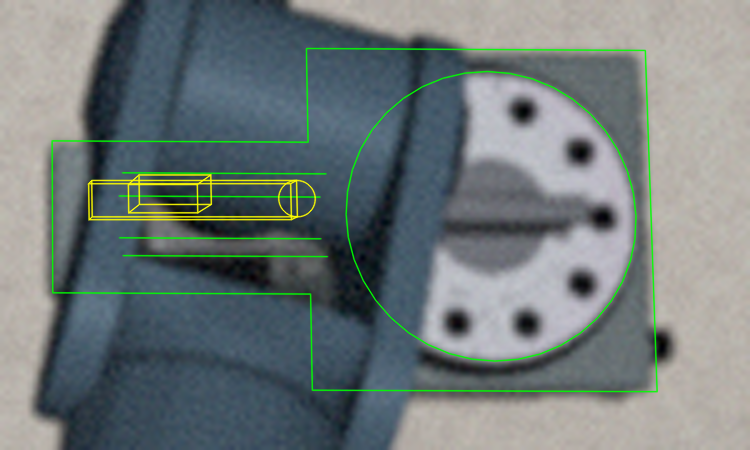

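View pics/g2.png

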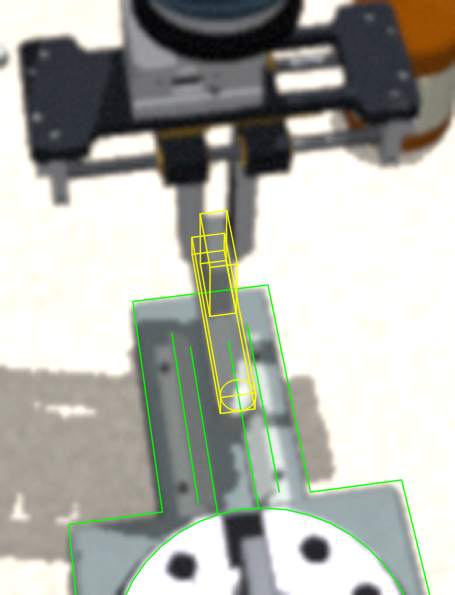

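```bash
python3 -m inch '[0,-0.015,0,-0.046,0,0.004,0, 0,-0.015,0.12,-0.046,0,0.004,0, 0,-0.015,0.24,-0.046,0,0.004,0, 0,-0.015,0.24,-0.046,0,0.004,0]' 40
python3 - <<'E'
from h import *
go([.566,-.0456,.0645],0.3)
s=bot.read_camera('side');cv2.imwrite('pics/side8.png',s)
o=bot.get_obs();p=o['eef_pos'];R=o['tool_rot'];a=np.arctan2(R[1,0],R[0,0])-np.pi/2;k=[p[0]+.02*np.cos(a),p[1]+.02*np.sin(a),a]
st=[.5669,-.2156,np.radians(90.3)]
crop(cv2.convertScaleAbs(s,alpha=1.5),240,240,80,100,6,'pics/h1.png')
E
```

```text
clock: 14.2
eef_pos: [0.5643, -0.0467, 0.0852]
tool_rot: [[1.0, -0.005, -0.003], [0.003, 0.002, 1.0], [-0.005, -1.0, 0.002]]
ft_force: [0.3, -0.3, -1.0]
opening: 0.0134
t 14.2 pos [ 0.5643 -0.0467  0.0852] yaw 0.17 F [ 0.3 -0.3 -1. ] op 0.0134 
 shift [0.012 0.138 0.007] turn [-0.001 -0.002 -0.004] (deg) [-0.1 -0.1 -0.3]
```

View pics/h1.png

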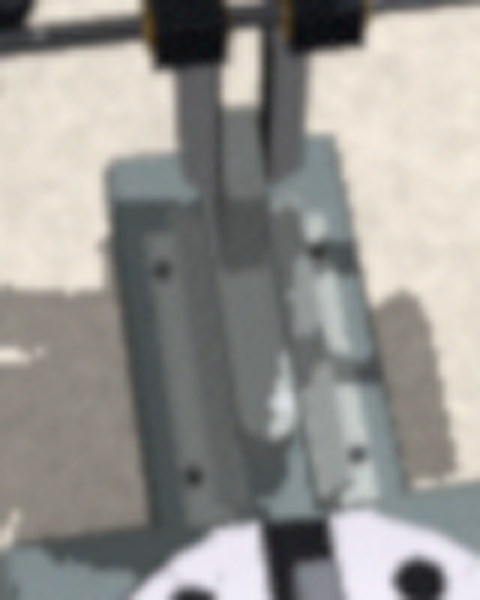

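```bash
python3 -m inch '[0,0.01,0.03,0.007,0,-0.002,0, 0,0.012,0.06,0.007,0,-0.002,0, 0,0.012,0.09,0.007,0,-0.002,0, 0,0.012,0.11,0.007,0,-0.002,0, 0,0.012,0.12,0.007,0,-0.002,0, 0,0.012,0.12,0.007,0,-0.002,0]' 40
python3 - <<'E'
from h import *
go([.566,-.0456,.0645],0.3)
E
```

```text
clock: 15.0
eef_pos: [0.5682, -0.0463, 0.0702]
tool_rot: [[1.0, -0.0, -0.006], [0.006, 0.0, 1.0], [-0.0, -1.0, 0.0]]
ft_force: [0.2, 0.1, -2.2]
opening: 0.0138
t 15.0 pos [ 0.5682 -0.0463  0.0702] yaw 0.34 F [ 0.2  0.1 -2.2] op 0.0138 
 shift [-0.015  0.038  0.005] turn [-0.     0.001 -0.   ] (deg) [-0.  0. -0.]
```

```bash
python3 -m inch '[0,-0.014,0,0,0,0,0, 0,-0.014,0.015,0,0,0,0, 0,-0.014,0.028,0,0,0,0, 0,-0.014,0.036,0,0,0,0, 0,-0.014,0.036,0,0,0,0]' 40
python3 - <<'E'
from h import *
go([.566,-.0456,.0645],0.3)
s=bot.read_camera('side');cv2.imwrite('pics/side9.png',s)
crop(cv2.convertScaleAbs(s,alpha=1.5),240,240,80,100,6,'pics/h2.png')
E
```

```text
clock: 15.62
eef_pos: [0.5662, -0.0463, 0.065]
tool_rot: [[1.0, -0.0, -0.006], [0.006, -0.0, 1.0], [-0.0, -1.0, -0.0]]
ft_force: [-0.1, 0.1, -0.9]
opening: 0.0137
t 15.62 pos [ 0.5662 -0.0463  0.065 ] yaw 0.34 F [-0.1  0.1 -0.9] op 0.0137 
 shift [-0.002  0.003  0.005] turn [ 0.     0.001 -0.   ] (deg) [ 0.  0. -0.]
```

View pics/h2.png

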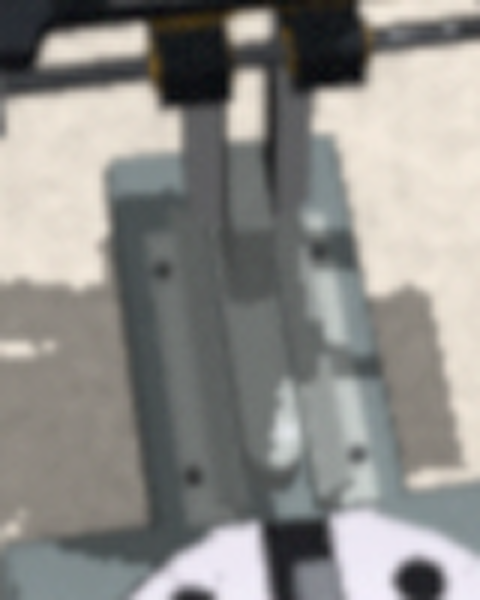

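```bash
python3 -m inch '[0,0,0.006,0,0,0,0, 0,0,0.010,0,0,0,0, 0,0,0.010,0,0,0,0]' 40 |grep -E 'pos|force'
```

```text
eef_pos: [0.5667, -0.0461, 0.0642]
ft_force: [-2.0, 3.4, 5.3]
```

```bash
python3 -m inch '[0.3,0,-0.01,0,0,0,0, 0.3,0,-0.01,0,0,0,0, 0.3,0,-0.01,0,0,0,0, 0.3,0,-0.01,0,0,0,0]' 40 |grep -E 'pos|force|open'
python3 - <<'E'
from h import *
s=bot.read_camera('side');t=bot.read_camera('top');cv2.imwrite('pics/side10.png',s);cv2.imwrite('pics/top10.png',t)
a=cv2.resize(cv2.convertScaleAbs(s,alpha=1.5)[240:340,240:320],None,fx=5,fy=5,interpolation=2)
b=cv2.resize(cv2.convertScaleAbs(t,alpha=1.8)[190:265,310:380],None,fx=5,fy=5,interpolation=2)
c=np.zeros((500,760,3),np.uint8);c[:,:400]=a;c[:375,405:755]=b;cv2.imwrite('pics/i.png',c)
E
```

```text
eef_pos: [0.5661, -0.0464, 0.0647]
ft_force: [0.2, 0.9, -0.8]
opening: 0.0281
```

View pics/i.png

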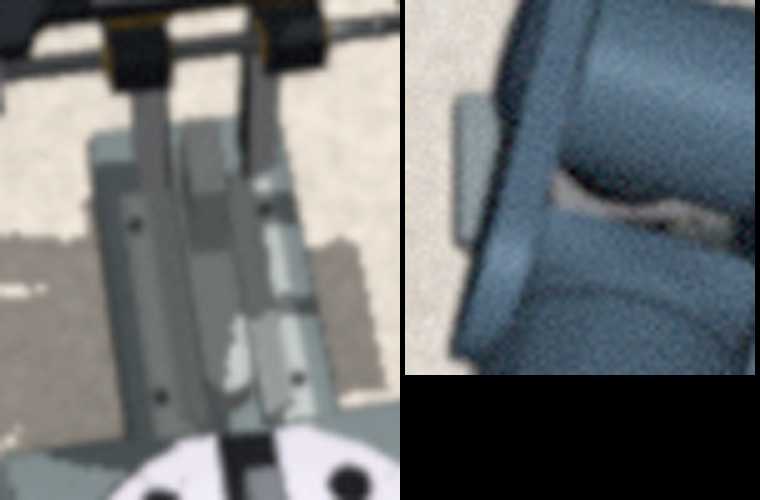

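```bash
python3 -m inch '[0,0,0,0,0,0,0, 0,0,0,0,0,0,0, 0,0,0,0,0,0,0, 0,0,0,0,0,0,0]' 25 |grep -E 'pos|force|open'
python3 -m inch '[0,0,0.003,-0.03,0,0,0, 0,0,0.003,-0.06,0,0,0, 0,0,0.003,-0.09,0,0,0, 0,0,0.003,-0.12,0,0,0, 0,0,0.003,-0.15,0,0,0, 0,0,0.003,-0.15,0,0,0]' 25 |grep -E 'pos|force|open'
```

```text
eef_pos: [0.5662, -0.0463, 0.0649]
ft_force: [0.2, -1.5, 0.7]
opening: 0.0134
eef_pos: [0.5667, -0.0696, 0.0648]
ft_force: [0.9, 0.5, 4.7]
opening: 0.0135
```

```bash
python3 -m inch '[0,0,0,-0.03,0,0,0, 0,0,0,-0.06,0,0,0, 0,0,0,-0.09,0,0,0, 0,0,0,-0.12,0,0,0, 0,0,0,-0.14,0,0,0, 0,0,0,-0.14,0,0,0]' 25 |grep -E 'pos|force|open'
python3 - <<'E'
from h import *
s=bot.read_camera('side');cv2.imwrite('pics/side11.png',s)
crop(cv2.convertScaleAbs(s,alpha=1.5),235,240,100,110,5,'pics/j.png')
E
```

```text
eef_pos: [0.5668, -0.0899, 0.0648]
ft_force: [0.5, 2.3, 5.3]
opening: 0.0136
```

View pics/j.png

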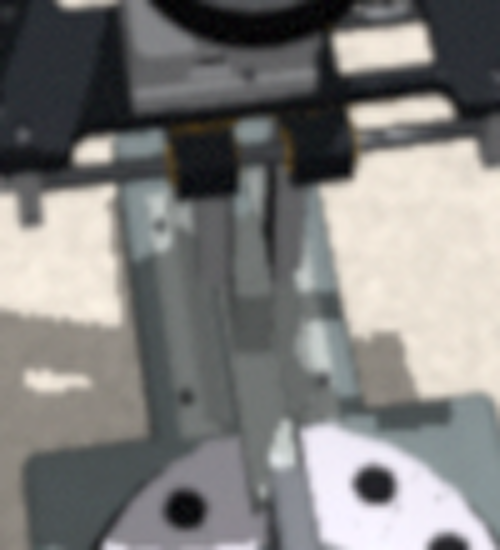

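```bash
python3 -m inch '[0,0,0,-0.015,0,0,0, 0,0,0,-0.03,0,0,0, 0,0,0,-0.03,0,0,0]' 25 |grep -E 'pos|force|open'
python3 -m inch '[0,0,0,-0.01,0,0,0, 0,0,0,-0.015,0,0,0,0,0,0,-0.015,0,0,0]' 25 |grep -E 'pos|force|open'
```

```text
eef_pos: [0.5668, -0.0942, 0.0648]
ft_force: [-0.5, 2.7, 5.1]
opening: 0.0136
eef_pos: [0.5668, -0.0956, 0.0648]
ft_force: [-0.0, 5.8, 5.7]
opening: 0.0137
```

```bash
python3 -m inch '[0,0,0,-0.007,0,0,0, 0,0,0,-0.014,0,0,0,0,0,0,-0.014,0,0,0]' 25 |grep -E 'pos|force|open'
```

```text
eef_pos: [0.5668, -0.0957, 0.0649]
ft_force: [-0.1, 12.6, 7.5]
opening: 0.014
```

```bash
python3 -m inch '[0,0,0,-0.007,0,0,0, 0,0,0,-0.012,0,0,0,0,0,0,-0.012,0,0,0]' 40 |grep -E 'pos|force|open'
python3 - <<'E'
from h import *
s=bot.read_camera('side');cv2.imwrite('pics/side12.png',s)
crop(cv2.convertScaleAbs(s,alpha=1.5),255,290,70,70,8,'pics/k.png')
E
```

```text
eef_pos: [0.5669, -0.0959, 0.0652]
ft_force: [-0.5, 16.8, 11.0]
opening: 0.0139
```

View pics/k.png

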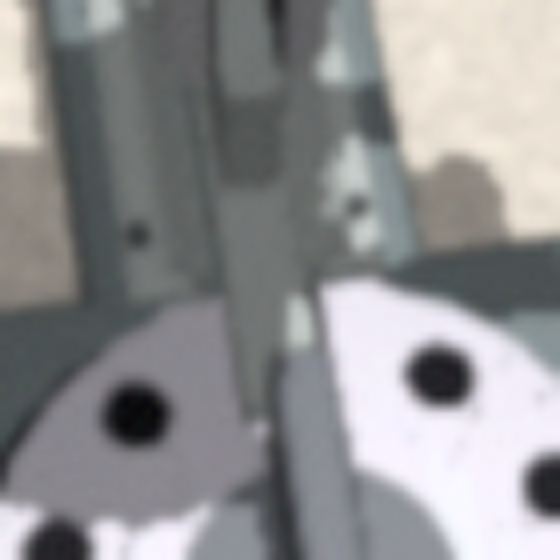

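```bash
python3 -m inch '[0,0,-0.003,0.02,0,0,0, 0,0,-0.003,0.02,0,0,0, 0.35,0,-0.003,0.02,0,0,0, 0.35,0,-0.003,0.02,0,0,0, 0.35,0,-0.003,0.02,0,0,0, 0.35,0,-0.003,0.02,0,0,0]' 25 |grep -E 'pos|force|open'
python3 -m inch '[0.35,0,-0.2,0,0,0,0, 0.35,0,-0.5,0,0,0,0, 0.35,0,-0.9,0,0,0,0, 0.35,0,-0.9,0.3,0,0,0,0.35,0,-0.9,0.8,0,0,0,0.35,0,-0.9,1,0,0,0]' |grep -E 'pos|force|open'
python3 -m inch '[0.35,-0.2,0,0.3,0,0,0,0.35,-0.4,0,0.6,0,0,0,0.35,-0.6,0,0.9,0,0,0,0.35,-0.6,0,0.9,0,0,0]' |grep -E 'pos|force|open'
python3 - <<'E'
from h import *
s=bot.read_camera('side');t=bot.read_camera('top');cv2.imwrite('pics/side13.png',s);cv2.imwrite('pics/top13.png',t)
crop(cv2.convertScaleAbs(s,alpha=1.5),230,250,130,165,3.6,'pics/l1.png')
crop(cv2.convertScaleAbs(t,alpha=1.5),310,180,150,90,5,'pics/l2.png')
E
```

```text
eef_pos: [0.5663, -0.0977, 0.0647]
ft_force: [-0.4, 0.5, 0.4]
opening: 0.0328
eef_pos: [0.5653, 0.0544, 0.2001]
ft_force: [-0.4, -0.7, -0.3]
opening: 0.0329
eef_pos: [0.4731, 0.1891, 0.1999]
ft_force: [0.8, 0.2, -0.6]
opening: 0.0326
```

View pics/l1.png

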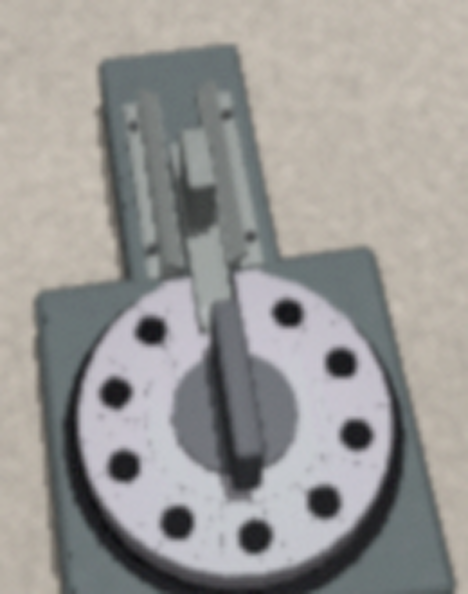

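View pics/l2.png

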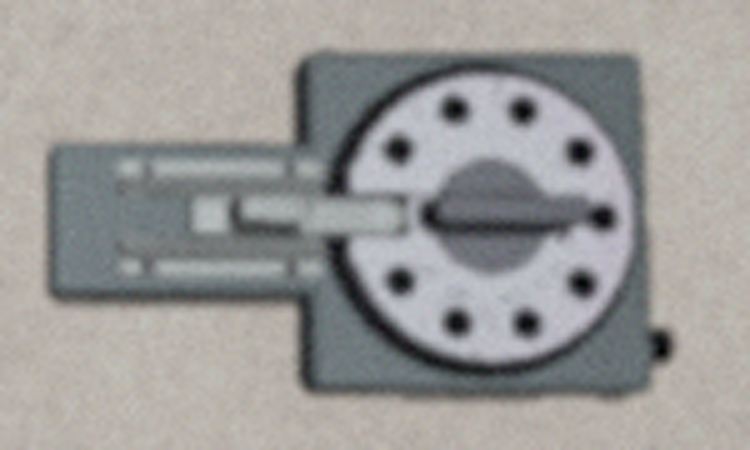

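Run:
```python
from h import *
t=cv2.imread('pics/top13.png')
t3=cv2.imread('pics/top3.png')
st=[.5650,-.2156,np.radians(90.4)];a=st[2]
k=lambda d:[st[0]+d*np.cos(a),st[1]+d*np.sin(a),a+np.pi]
over('top',t,[(st,WH,0,(0,0,255)),(k(.098),KEY,.045,(0,255,255))],340,195,70,55,11,'pics/m.png')
A=cv2.resize(cv2.convertScaleAbs(t,alpha=1.5)[205:240,370:410],None,fx=10,fy=10,interpolation=2)
B=cv2.resize(cv2.convertScaleAbs(t3,alpha=1.5)[205:240,370:410],None,fx=10,fy=10,interpolation=2)
cv2.imwrite('pics/n.png',np.hstack([A,B]))
```

```text
(no output)
```

View pics/m.png

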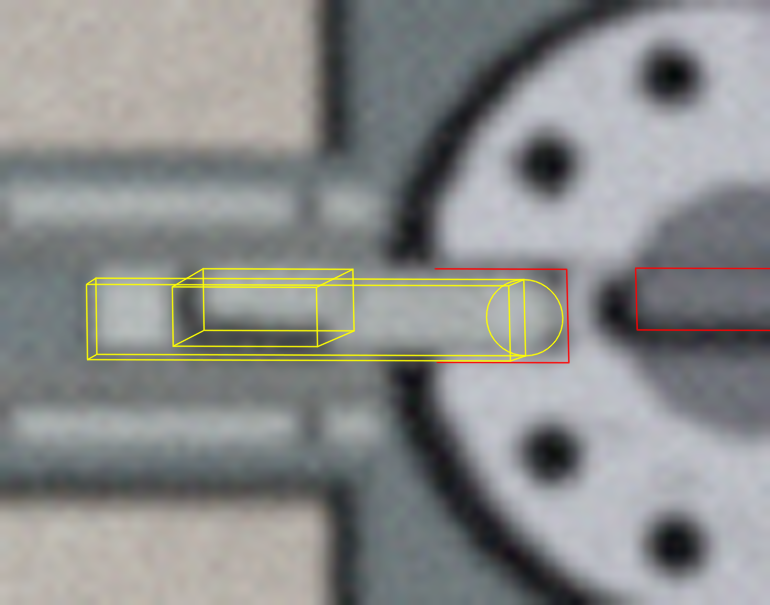

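View pics/n.png

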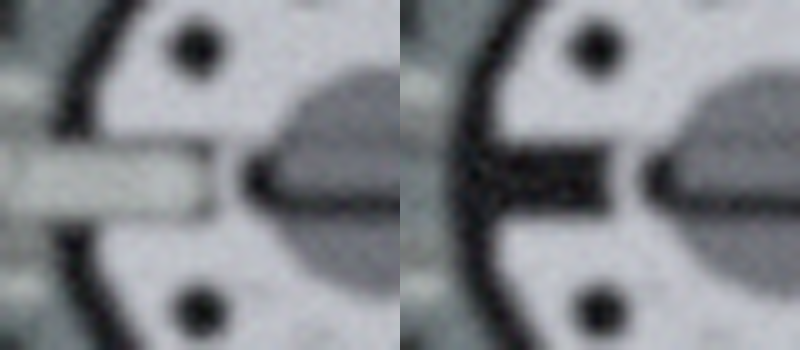

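```bash
python3 -c "
from rig import bot
o=bot.get_obs();print(o['clock'],o['eef_pos'],o['ft_force']);print(bot.sign_off())"
```

```text
22.35 [0.47491964 0.18696411 0.20004162] [ 0.01458729 -0.33105295  0.44791798]
the job is handed in; nothing more can be done
None
```

The carousel is locked and the job is handed in at 22.4 s of the 54 s allowed. I turned the wheel about 32° by its grip bar until the slot faced the guide. I then laid the middle-sized key flat in the guide, nose about 20 mm clear of the wheel, and slid it forward into the slot. I released it and moved the arm well away. I moved none of the glassware or the other two keys, but took no final picture check of them.

**Last checks**
- **Home stop:** the push met a firm stop 2 mm before the travel I had calculated. Force rose from 6 to 17 N for under 0.5 mm of movement, with no sideways force. A few mm of uncertainty in where I gripped the tab explains the 2 mm.
- **Key and wheel:** the final top picture shows the nose at the slot's bottom, to within about 1 pixel (2.5 mm). The wheel's holes line up with the station to within a fraction of a degree.
- **Limits:** the largest wrist force I read was about 20 N, against the 120 N limit.

**Checks that disagreed**
- **Station position:** the pictures put the station about 2 mm from where gripping the bar placed it, so I used the gripped value.
- **Fingertips:** in the side picture they looked about 20–25 mm higher than the reported tool position. I set the key's height from where it had stood on the bench, so this did not affect the result.

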